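# Refile the backup sticks, newest first

## Task

The four backup USB sticks stand in the steel clips with the oldest at the left; move them into the white rack so that it reads newest first, in the reverse order: the stick from the leftmost clip goes into the rightmost pocket, and so on, to the stick from the rightmost clip in the leftmost pocket (left and right as the robot sees them). Set each stick down on its end on the pocket's floor, one to a pocket, without dropping it, and leave the red bowl where it is.

Things in the scene. Friction and masses are not known exactly. Their poses are not given: they have to be found in the camera images.
- stick_navy: USB stick, navy plastic stick with a fine dark parting line: 20 mm wide (its x), 12 mm thick (its y), 74 mm tall (z), about 20 g. Origin at the centre of its underside, z up; same after a half turn about z. It starts standing in its clip, y along the row, underside 2 mm above the clip's origin; draw it straight up, gripped near the top across its x.
- stick_gold: USB stick, gold-coloured metal drive, the shortest and slimmest: 18 mm wide (its x), 11 mm thick (its y), 68 mm tall (z), about 35 g. Origin at the centre of its underside, z up; same after a half turn about z. It starts standing in its clip, y along the row, underside 2 mm above the clip's origin; draw it straight up, gripped near the top across its x.
- stick_bamboo: USB stick, bamboo-cased stick with rounded edges, the thickest: 22 mm wide (its x), 14 mm thick (its y), 72 mm tall (z), about 22 g. Origin at the centre of its underside, z up; same after a half turn about z. It starts standing in its clip, y along the row, underside 2 mm above the clip's origin; draw it straight up, gripped near the top across its x.
- stick_black: USB stick, ribbed black rubber-armoured stick, the tallest and widest: 24 mm wide (its x), 13 mm thick (its y), 78 mm tall (z), about 28 g. Origin at the centre of its underside, z up; same after a half turn about z. It starts standing in its clip, y along the row, underside 2 mm above the clip's origin; draw it straight up, gripped near the top across its x.
- clip_navy: Fixed steel clip where stick_navy starts. Origin: centre of its underside, on the board's top (12 mm above the desk). Two upright cheeks, 20 mm along x, flank the stick at +-y with 1.5 mm play; they top out 25 mm above the origin. The four clips form one straight row along their y, 46 mm apart, in any order; +y is the robot's left. Steel board beneath: 60 x 196 x 8 mm.
- clip_gold: Fixed steel clip where stick_gold starts. Origin: centre of its underside, on the board's top (12 mm above the desk). Two upright cheeks, 20 mm along x, flank the stick at +-y with 1.5 mm play; they top out 25 mm above the origin. The four clips form one straight row along their y, 46 mm apart, in any order; +y is the robot's left. Steel board beneath: 60 x 196 x 8 mm.
- clip_bamboo: Fixed steel clip where stick_bamboo starts. Origin: centre of its underside, on the board's top (12 mm above the desk). Two upright cheeks, 20 mm along x, flank the stick at +-y with 1.5 mm play; they top out 25 mm above the origin. The four clips form one straight row along their y, 46 mm apart, in any order; +y is the robot's left. Steel board beneath: 60 x 196 x 8 mm.
- clip_black: Fixed steel clip where stick_black starts. Origin: centre of its underside, on the board's top (12 mm above the desk). Two upright cheeks, 20 mm along x, flank the stick at +-y with 1.5 mm play; they top out 25 mm above the origin. The four clips form one straight row along their y, 46 mm apart, in any order; +y is the robot's left. Steel board beneath: 60 x 196 x 8 mm.
- rack: Fixed white rack, 52 x 184 x 40 mm tall, on the drawer floor (4 mm above the desk), left or right of the board. Origin: centre of its underside, z up. Four equal empty pockets in a row along y, centres at x = 0, y = +69, +23, -23, -69 mm; +y is the robot's left. Each is 40 mm (x) by 28 mm (y), 34 mm deep: floor 6 mm, rim 40 mm above the origin.
- bowl: Red ceramic bowl, 96 mm across and 40 mm high, loose on the drawer floor beyond the board and rack; origin at the centre of its underside. Not part of the job. (A white eraser 55 x 22 x 13 mm lies between board and rack, and a roll of tape 60 mm across and 18 mm high beyond them; the drawer's walls are 45 mm high.)
There are look-alikes about, which are no part of the job. Leave any orange or pink look-alike of the stick_black alone.

How it is judged:
By the outcome, as a careful person would: the job done as asked, in the order asked, and still so for the second after the job is handed in, with the robot touching nothing.
It also fails if it takes over 115 s, if anything falls off the work surface, if the arm or the gripper's body presses on something with over 40 N, if the wrist force passes 120 N, or if a joint passes its speed limit or range.

## Robot

A 7-joint arm with a two-finger parallel gripper is mounted at the origin on the work surface. World frame = base frame: x ahead of the robot, y to its left, z up, the work surface at z = 0. Lengths are in m, angles in degrees, forces in N, time in s.
With the tool pointing down it reaches from about 0.425 to 0.875 m from the base axis. Payload 4.7 kg.
Tool frame: the origin (TCP) lies between the finger pads; the fingertips stand 8 mm ahead of it and the grasp point (between the pads) lies 11 mm behind it (env.tip_extent is the distance from the TCP to the fingertips, in m); z points along the fingers, y is the line along which they close (so a half turn about z gives the same grasp; the last joint's range is limited). The gripper opens to 87 mm and grips with 3 to 60 N. Pads are 19 mm wide; open, the fingers measure 117 mm over their backs; the gripper's body (75 mm by 190 mm) begins 51 mm behind the grasp point.
Start: joints at [-64.395, 18.392, -4.016, 83.108, 1.295, 78.541, -3.26], TCP at [0.273, 0.59, 0.231] pointing down, gripper open.
Joint ranges: [-163.93, 163.93], [-17.29, 119.83], [-79.2, 71.16], [3.27, 140.29], [-89.18, 269.18], [5.43, 117.66], [-154.24, 154.24]. Speed limits (degrees/s): [147.25, 147.25, 180, 180, 180, 180, 180].

## Interface

Orientations are given as [roll, pitch, yaw] about the fixed x, y, z axes, in that order (R = Rz(yaw) Ry(pitch) Rx(roll)).
In Python, from cell import sensors, vision, workorder, env gives the robot as it stands.
- The arm moves only by the tool drive_tool, never from a script. Its argument "moves" is a list of rows, each an object of numbers: "x", "y", "z": the shift along the tool's x, y, z in mm; "rx", "ry", "rz": the turn, a rotation vector about the tool's x, y, z in rad; "fingers": the closure, from -1 (fully open) to 1 (shut). In form: [{"x": .., "y": .., "z": .., "rx": .., "ry": .., "rz": .., "fingers": ..}, ...]. A call has 1 to 20 rows; each row is the pose to reach, as a shift and turn from the pose commanded when the call began, along the tool's axes at that moment; what a row does not reach only later rows make up. A row lasts 1/8 s, in which the tool goes at most 62.5 mm and 10.7 degrees, less where a joint would pass 70% of its speed; a pose out of reach is approached as far as the arm can. A call with a gripper value outside its range is refused whole. The fingers move at their own pace and stop on an object; "force" is the grip in N (left out, the last holds). Time passes only in rows, so rows that repeat a pose let the fingers close. It gives the time, the measured TCP pose, the force, the opening and the grip force at its end, in the units of the state.
- sensors.get_obs(): the state, without advancing time (a new reading comes with each control period).
- vision.read_camera(name): name is "scene" or "top"; returns a dict with "image" (420x560x3 uint8, red, green, blue), "fx", "fy", "cx", "cy" (pixels), "k1" (the pictures are not rectified: a ray, as slopes to the right and down, at radius r is drawn at 1 + k1 r^2 times it, then the intrinsics apply), "R" (3x3) and "t" (3): a world point X has camera coordinates R X + t. Camera axes: x right, y down, z forward; pixel columns grow to the right and rows downward; lengths in m; the calibration is good to about 2 mm. A picture is of the moment at which its call begins. There is no depth.
- workorder.sign_off(): hands the job in; it is judged then, once.
The state is a dict: "time_s": time; "qpos": joint angles; "joint_velocities": joint speeds; "effort": joint torques, N m; "tool_pos": TCP position; "tool_rot": TCP orientation; "force": force on the tool from outside, world axes, zero at the start; "wrist_torque": the same for the moment, N m; "grip_width": finger opening in m; "grasp_force": force on a finger pad.
Only numpy, scipy, OpenCV 4.12 (cv2) and the standard library are available. Lean on these libraries where they do the work, as an engineer would, in place of code of your own. Each camera call takes 0.05 s, during which the arm holds its last target. There are 200 camera calls.

## Working session

There is one attempt and no reset: what is moved stays moved. The work goes in short steps, Python scripts to look and compute and a tool call to move; the robot and the scene stay as the last step left them, time stands still between calls to the robot, and variables do not carry over. Pictures are saved under pics/ and viewed, at most 14 in all, crops included, and the job is handed in when it is done.

Besides the shell and the picture viewer there is one more tool, called after "Request:" as a command line: name --argument value ..., lists and objects as JSON in quotes. drive_tool: Moves the arm, as the interface text tells. Its arguments: {"type":"object","properties":{"moves":{"type":"array"},"force":{"type":"number"}},"required":["moves"]}

```bash
mkdir -p pics; ls; python3 - <<'E'
from cell import sensors, vision, env
import cv2
for n in("scene","top"):
    c=vision.read_camera(n); cv2.imwrite(f"pics/{n}0.png",c["image"][:,:,::-1]); print(n,{k:c[k] for k in c if k!="image"})
print(sensors.get_obs(),env.tip_extent)
E
```

```text
pics
scene {'fx': 422.3312572158492, 'fy': 422.3312572158492, 'cx': 282.982932370669, 'cy': 211.5911068949929, 'k1': -0.12137878603798716, 'R': array([[ 0.4859653 ,  0.87397718, -0.00127199],
       [ 0.58694862, -0.32744391, -0.74045379],
       [-0.64755622,  0.35908825, -0.67210607]]), 't': array([-0.22225611, -0.29461143,  1.26161732])}
top {'fx': 469.9126434532803, 'fy': 469.9126434532803, 'cx': 278.0987985337856, 'cy': 207.86899549259695, 'k1': -0.03320721774499315, 'R': array([[-0.01132467, -0.99981808,  0.01534815],
       [-0.9804076 ,  0.00808354, -0.19681358],
       [ 0.19665371, -0.0172763 , -0.98032079]]), 't': array([-0.0413326 ,  0.52700934,  1.18012714])}
{'time_s': 0.1, 'qpos': array([-64.39581815,  18.43602956,  -4.0157252 ,  83.16590014,
         1.29627122,  78.53913555,  -3.2597038 ]), 'joint_velocities': array([ 0.01647721, -0.06734811,  0.06440728, -0.17864925,  0.03137256,
       -0.03231878,  0.1490663 ]), 'effort': array([ 2.53519938e-04, -4.92569053e+01, -4.05610772e-01, -3.13397169e+01,
       -6.40302384e-02,  3.94251966e-02,  5.67229267e-05]), 'tool_pos': array([0.27246368, 0.58963775, 0.22957472]), 'tool_rot': array([-1.79904232e+02,  6.42280758e-03,  1.55206107e+02]), 'force': array([ 0.3588315 , -0.40747459, -0.21442717]), 'wrist_torque': array([0.06087795, 0.04225978, 0.0340924 ]), 'grasp_force': 0.0, 'grip_width': 0.08735997495267572} 0.008
```

View pics/scene0.png

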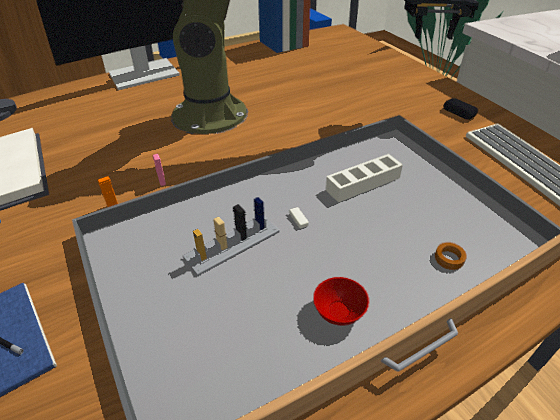

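View pics/top0.png

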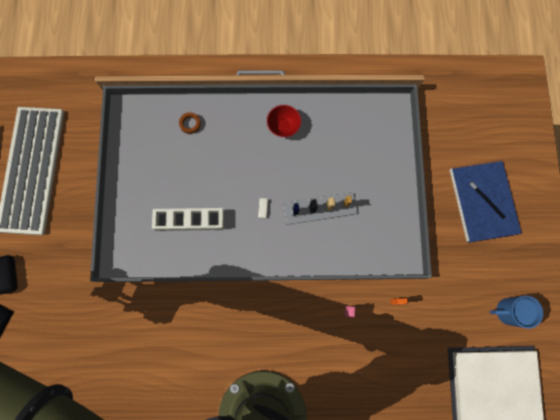

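Top view (left = robot's left): sticks at about (296,209) navy, (313,206) black, (331,202) bamboo, (349,200) gold; the rack at (188,218) lies to the left. The pink (351,312) and orange (400,301) look-alikes lie outside the drawer. I'll enlarge crops to confirm and measure.

```bash
python3 - <<'E'
import cv2,numpy as np
s=cv2.imread("pics/scene0.png");t=cv2.imread("pics/top0.png")
f=lambda i,x,y,w,h,k:cv2.resize(i[y:y+h,x:x+w],None,fx=k,fy=k,interpolation=cv2.INTER_CUBIC)
cv2.imwrite("pics/c1.png",np.vstack([f(t,270,180,100,50,8)[:300*1+100],]))
cv2.imwrite("pics/c2.png",f(t,145,200,90,40,8))
cv2.imwrite("pics/c3.png",f(s,165,185,130,95,6))
E
```

```text
(no output)
```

View pics/c1.png

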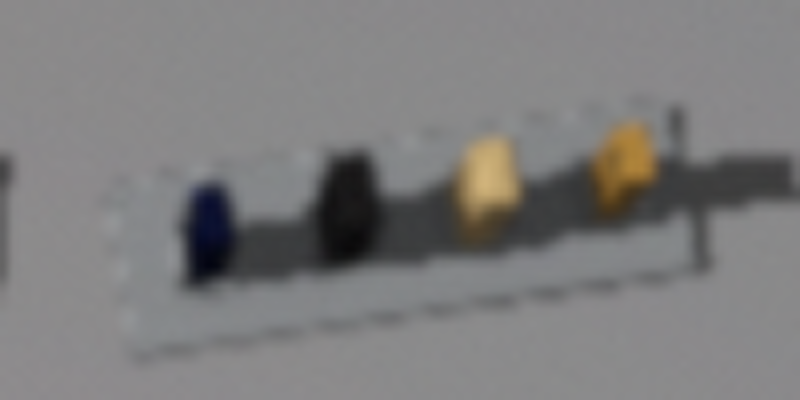

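View pics/c2.png

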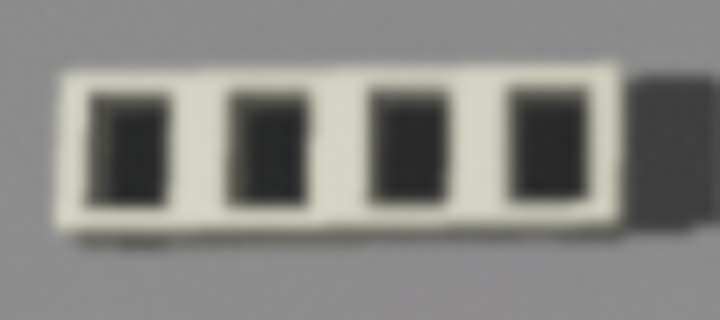

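View pics/c3.png

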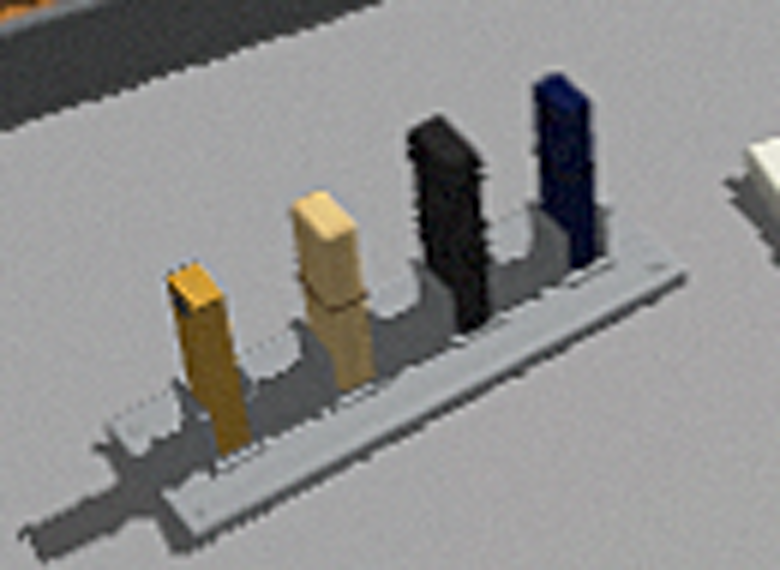

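Confirmed: left to right it's navy, black, bamboo, gold, and the rack crop shows four empty pockets. Next, fit the row and rack poses.

```bash
cat > h.py <<'E'
import numpy as np, cv2
from scipy.optimize import least_squares
from cell import vision
cal={n:vision.read_camera(n) for n in("scene","top")}
def proj(n,P):
    c=cal[n];q=np.atleast_2d(P)@c["R"].T+c["t"];s=q[:,:2]/q[:,2:]
    s=s*(1+c["k1"]*(s**2).sum(1,keepdims=True))
    return s*[c["fx"],c["fy"]]+[c["cx"],c["cy"]]
def T(p,L):
    a=p[2];L=np.atleast_2d(L)
    return np.c_[p[0]+np.cos(a)*L[:,0]-np.sin(a)*L[:,1],p[1]+np.sin(a)*L[:,0]+np.cos(a)*L[:,1],L[:,2]]
def crop(pts,o,k): return (np.array(pts,float)+.5)/k-.5+np.array(o)
def fit(obs,p0,free_cam=False):
    f=lambda p:np.concatenate([(proj(n,T(p,L))-uv).ravel() for n,L,uv in obs])
    r=least_squares(f,p0,loss="soft_l1");return r.x,np.split(f(r.x).reshape(-1,2),np.cumsum([len(o[1]) for o in obs])[:-1])
Y=np.array([69,23,-23,-69])*1e-3
H=np.array([74,78,72,68])*1e-3
tops=np.c_[0*Y,Y,H+.014]
E
python3 - <<'E'
from h import *
np.set_printoptions(precision=4,suppress=True)
st=crop([(565,93),(445,142),(325,215),(197,284)],(165,185),6)
bt=crop([(107,180),(680,103),(700,268),(130,352)],(270,180),8)
B=np.array([[.03,.098,.012],[.03,-.098,.012],[-.03,-.098,.012],[-.03,.098,.012]])
bs=crop([(685,275),(200,530)],(165,185),6); BS=B[[0,1]]
for obs in ([("scene",tops,st)],[("top",B,bt)],[("scene",tops,st),("top",B,bt),("scene",BS,bs)]):
    p,r=fit(obs,[.58,-.1,0]);print(p,np.degrees(p[2]));[print(x) for x in r]
print(T(p,tops))
R=np.array([[.026,.092,.044],[.026,-.092,.044],[-.026,-.092,.044],[-.026,.092,.044]])
rt=crop([(64,72),(618,64),(620,220),(58,228)],(145,200),8)
pk=crop([(129,150),(269,149),(409,148),(548,146)],(145,200),8);PK=np.c_[0*Y,Y,0*Y+.044]
for obs in([("top",R,rt)],[("top",PK,pk),("top",R,rt)]):
    q,r=fit(obs,[.58,.2,0]);print(q,np.degrees(q[2]));[print(x) for x in r]
# silhouettes check overlays
im={n:cv2.resize(cal[n]["image"][:,:,::-1],None,fx=4,fy=4,interpolation=cv2.INTER_CUBIC) for n in cal}
W=[(20,12),(24,13),(22,14),(18,11)]
def draw(n,P,col):
    cv2.polylines(im[n],[np.round((proj(n,P)+.5)*4-.5).astype(int)],True,col,1)
for n in cal:
    draw(n,T(p,B),(0,255,0));draw(n,T(q,R),(0,0,255))
    for y,h,(w,t) in zip(Y,H,W):
        for z in(.014,.014+h): draw(n,T(p,[[a*w/2e3,y+b*t/2e3,z] for a,b in((1,1),(1,-1),(-1,-1),(-1,1))]),(0,255,255))
    for y in Y: draw(n,T(q,[[a*.02,y+b*.014,.044] for a,b in((1,1),(1,-1),(-1,-1),(-1,1))]),(255,0,255))
a=im["scene"][180*4:280*4,170*4:295*4];b=im["scene"][150*4:205*4,320*4:410*4];c=im["top"][185*4:235*4,148*4:365*4]
print(a.shape,b.shape,c.shape)
o=np.zeros((600,800,3),np.uint8);o[:400,:500]=a;o[:220,500:800]=b[:,:300]
c=cv2.resize(c,(800,184));o[410:594]=c
cv2.imwrite("pics/ov.png",o)
E
```

```text
[ 0.5333 -0.1595  0.1397] 8.005979477554822
[[ 0.0583  0.0532]
 [ 0.2126 -0.2241]
 [-0.1683 -0.1506]
 [-0.094   0.2844]]
[ 0.5342 -0.1616  0.1308] 7.4954511370115195
[[-0.0303 -0.1505]
 [-0.8755 -0.2048]
 [ 0.4362  0.4869]
 [ 0.2923 -0.0853]]
[ 0.5336 -0.16    0.1363] 7.811954007659891
[[-0.0192  0.2738]
 [ 0.0772 -0.0357]
 [-0.3582  0.0019]
 [-0.3355  0.3963]]
[[-0.6386  0.2759]
 [-1.533  -0.1649]
 [-0.1073  0.5113]
 [-0.1991  0.3322]]
[[ 1.1521 -0.2406]
 [-1.5444  1.203 ]]
[[ 0.5242 -0.0916  0.088 ]
 [ 0.5305 -0.1372  0.092 ]
 [ 0.5367 -0.1828  0.086 ]
 [ 0.543  -0.2283  0.082 ]]
[0.5038 0.1928 0.0067] 0.3813525990797637
[[-0.2039  0.0144]
 [ 0.3539 -0.0048]
 [-0.0007 -0.0315]
 [-0.1335  0.0123]]
[0.5033 0.193  0.0054] 0.3097584836993362
[[ 0.0076 -0.0269]
 [ 0.0311 -0.1374]
 [ 0.0587 -0.2488]
 [ 0.2104 -0.2361]]
[[-0.2733  0.1303]
 [ 0.2873  0.1965]
 [-0.0926  0.1734]
 [-0.2283  0.1305]]
(400, 500, 3) (220, 360, 3) (200, 868, 3)
```

View pics/ov.png

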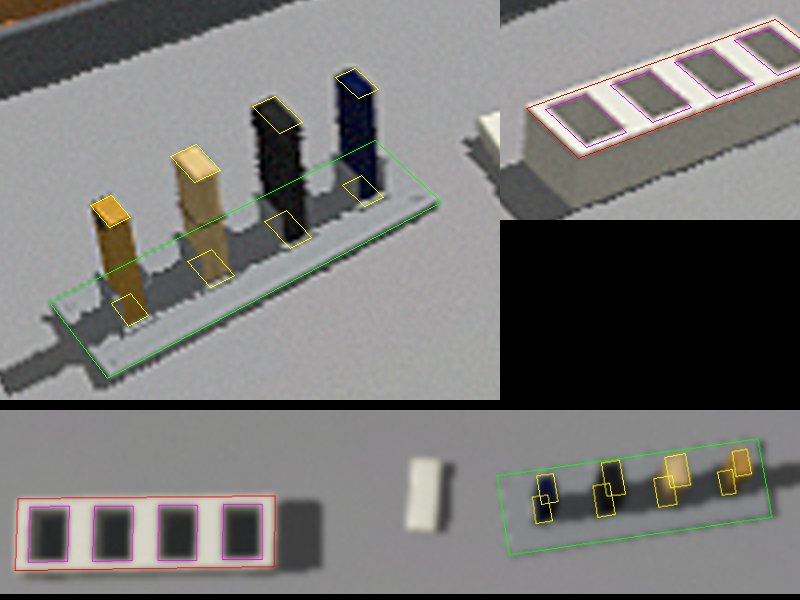

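Fit: board at (0.534,-0.160), yaw 7.8°; rack at (0.503,0.193), yaw 0.3°. The overlays agree with the picture to about 1–2 px. Now the move calculation.

```bash
cat > g.py <<'E'
# usage: g.py x y z yaw [...]: tool-frame shift (mm) and rz (rad) from the present pose, tool kept vertical
import sys,numpy as np
from scipy.spatial.transform import Rotation as Ro
from cell import sensors
o=sensors.get_obs();p=o["tool_pos"];R=Ro.from_euler("xyz",o["tool_rot"],degrees=True)
print(o["time_s"],p.round(4),o["tool_rot"].round(2),o["force"].round(1),o["grip_width"])
for w in np.array(sys.argv[1:],float).reshape(-1,4):
    r=(R.inv()*Ro.from_euler("xyz",[180,0,w[3]],degrees=True)).as_rotvec()
    print(w,(R.inv().apply(w[:3]-p)*1e3).round(1),r.round(3))
E
python3 g.py 0.48 0.25 0.18 125 0.5242 -0.0916 0.15 97.8
```

```text
0.2 [0.2725 0.5898 0.2299] [-1.7994e+02  1.0000e-02  1.5520e+02] [-0.5 -0.4  0.5] 0.08732145556364077
[  0.48   0.25   0.18 125.  ] [-330.8 -221.4   50.2] [-0.001  0.     0.527]
[ 5.242e-01 -9.160e-02  1.500e-01  9.780e+01] [-514.2 -512.9   80.5] [-1.000e-03  1.000e-03  1.002e+00]
```

Request:
drive_tool --moves '[{"x":-35,"y":-24,"z":5,"rz":0.06,"fingers":-1},{"x":-73,"y":-49,"z":11,"rz":0.12,"fingers":-1},{"x":-110,"y":-74,"z":17,"rz":0.18,"fingers":-1},{"x":-147,"y":-98,"z":22,"rz":0.24,"fingers":-1},{"x":-184,"y":-123,"z":28,"rz":0.3,"fingers":-1},{"x":-220,"y":-148,"z":33,"rz":0.36,"fingers":-1},{"x":-257,"y":-172,"z":39,"rz":0.42,"fingers":-1},{"x":-294,"y":-197,"z":45,"rz":0.48,"fingers":-1},{"x":-330,"y":-225,"z":50,"rz":0.53,"fingers":-1},{"x":-355,"y":-260,"z":54,"rz":0.6,"fingers":-1},{"x":-378,"y":-296,"z":58,"rz":0.66,"fingers":-1},{"x":-401,"y":-332,"z":62,"rz":0.72,"fingers":-1},{"x":-424,"y":-368,"z":66,"rz":0.78,"fingers":-1},{"x":-446,"y":-404,"z":70,"rz":0.84,"fingers":-1},{"x":-469,"y":-440,"z":73,"rz":0.9,"fingers":-1},{"x":-492,"y":-477,"z":76,"rz":0.96,"fingers":-1},{"x":-505,"y":-498,"z":79,"rz":1.0,"fingers":-1},{"x":-514,"y":-513,"z":80,"rz":1.002,"fingers":-1},{"x":-514,"y":-513,"z":80,"rz":1.002,"fingers":-1}]'

```text
invalid input at $.moves[0]: expected keys x, y, z, rx, ry, rz, fingers
```

```bash
python3 g.py 0.5242 -0.0916 0.067 97.8
```

```text
0.2 [0.2725 0.5898 0.2299] [-1.7994e+02  1.0000e-02  1.5520e+02] [-0.5 -0.4  0.5] 0.08732145556364077
[ 5.242e-01 -9.160e-02  6.700e-02  9.780e+01] [-514.2 -512.8  163.5] [-1.000e-03  1.000e-03  1.002e+00]
```

Request:
drive_tool --moves '[{"x":-35,"y":-24,"z":5,"rx":0,"ry":0,"rz":0.06,"fingers":-1},{"x":-73,"y":-49,"z":11,"rx":0,"ry":0,"rz":0.12,"fingers":-1},{"x":-110,"y":-74,"z":17,"rx":0,"ry":0,"rz":0.18,"fingers":-1},{"x":-147,"y":-98,"z":22,"rx":0,"ry":0,"rz":0.24,"fingers":-1},{"x":-184,"y":-123,"z":28,"rx":0,"ry":0,"rz":0.3,"fingers":-1},{"x":-220,"y":-148,"z":33,"rx":0,"ry":0,"rz":0.36,"fingers":-1},{"x":-257,"y":-172,"z":39,"rx":0,"ry":0,"rz":0.42,"fingers":-1},{"x":-294,"y":-197,"z":45,"rx":0,"ry":0,"rz":0.48,"fingers":-1},{"x":-330,"y":-225,"z":50,"rx":0,"ry":0,"rz":0.53,"fingers":-1},{"x":-355,"y":-260,"z":54,"rx":0,"ry":0,"rz":0.6,"fingers":-1},{"x":-378,"y":-296,"z":58,"rx":0,"ry":0,"rz":0.66,"fingers":-1},{"x":-401,"y":-332,"z":62,"rx":0,"ry":0,"rz":0.72,"fingers":-1},{"x":-424,"y":-368,"z":66,"rx":0,"ry":0,"rz":0.78,"fingers":-1},{"x":-446,"y":-404,"z":70,"rx":0,"ry":0,"rz":0.84,"fingers":-1},{"x":-469,"y":-440,"z":73,"rx":0,"ry":0,"rz":0.9,"fingers":-1},{"x":-492,"y":-477,"z":76,"rx":0,"ry":0,"rz":0.96,"fingers":-1},{"x":-505,"y":-498,"z":79,"rx":0,"ry":0,"rz":1.0,"fingers":-1},{"x":-514,"y":-513,"z":80,"rx":0,"ry":0,"rz":1.002,"fingers":-1},{"x":-514,"y":-513,"z":80,"rx":0,"ry":0,"rz":1.002,"fingers":-1}]'

```text
time_s: 2.58
tool_pos: [0.5241, -0.0916, 0.1504]
tool_rot: [-180.0, -0.0, 97.8]
force: [0.7, 0.0, -0.6]
grip_width: 0.0868
grasp_force: 0.0
```

```bash
python3 g.py 0.5242 -0.0916 0.067 97.8
```

```text
2.575 [ 0.5241 -0.0916  0.1504] [-179.98   -0.     97.75] [ 0.7  0.  -0.6] 0.08682211355853274
[ 5.242e-01 -9.160e-02  6.700e-02  9.780e+01] [-0.   0.1 83.4] [-0.    -0.    -0.001]
```

Request:
drive_tool --moves '[{"x":0,"y":0,"z":25,"rx":0,"ry":0,"rz":0,"fingers":-1},{"x":0,"y":0,"z":50,"rx":0,"ry":0,"rz":0,"fingers":-1},{"x":0,"y":0,"z":70,"rx":0,"ry":0,"rz":0,"fingers":-1},{"x":0,"y":0,"z":83,"rx":0,"ry":0,"rz":0,"fingers":-1},{"x":0,"y":0,"z":83,"rx":0,"ry":0,"rz":0,"fingers":-1}]'

```text
time_s: 3.2
tool_pos: [0.5236, -0.09, 0.0668]
tool_rot: [-179.9, -0.0, 97.9]
force: [0.2, 0.2, 0.1]
grip_width: 0.087
grasp_force: 0.0
```

```bash
python3 - <<'E'
from cell import vision
import cv2,numpy as np
s=vision.read_camera("scene")["image"][:,:,::-1];t=vision.read_camera("top")["image"][:,:,::-1]
a=cv2.resize(s[170:280,165:305],None,fx=5,fy=5,interpolation=3)
cv2.imwrite("pics/g1.png",a)
E
```

```text
(no output)
```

View pics/g1.png

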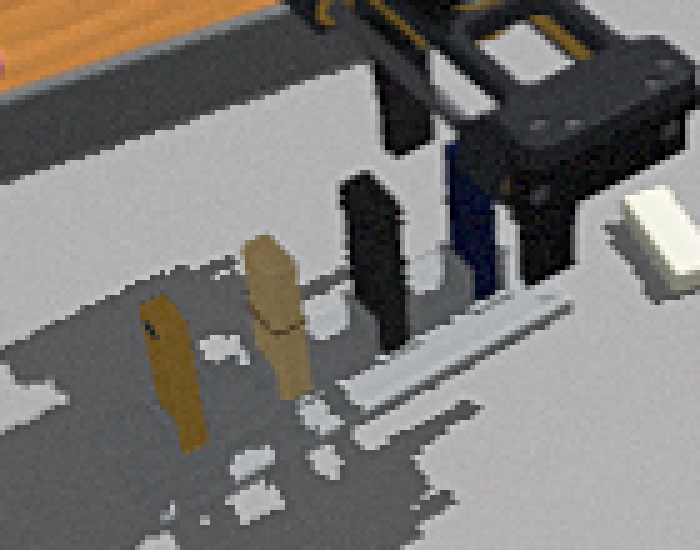

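The fingers straddle the navy stick, tips at about (405,150) and (547,280) in the crop with the stick midway between them. I'll close and lift.

Request:
drive_tool --force 15 --moves '[{"x":0,"y":0,"z":0,"rx":0,"ry":0,"rz":0,"fingers":1},{"x":0,"y":0,"z":0,"rx":0,"ry":0,"rz":0,"fingers":1},{"x":0,"y":0,"z":0,"rx":0,"ry":0,"rz":0,"fingers":1},{"x":0,"y":0,"z":0,"rx":0,"ry":0,"rz":0,"fingers":1},{"x":0,"y":0,"z":0,"rx":0,"ry":0,"rz":0,"fingers":1},{"x":0,"y":0,"z":0,"rx":0,"ry":0,"rz":0,"fingers":1},{"x":0,"y":0,"z":0,"rx":0,"ry":0,"rz":0,"fingers":1},{"x":0,"y":0,"z":0,"rx":0,"ry":0,"rz":0,"fingers":1},{"x":0,"y":0,"z":-10,"rx":0,"ry":0,"rz":0,"fingers":1},{"x":0,"y":0,"z":-25,"rx":0,"ry":0,"rz":0,"fingers":1},{"x":0,"y":0,"z":-45,"rx":0,"ry":0,"rz":0,"fingers":1},{"x":0,"y":0,"z":-70,"rx":0,"ry":0,"rz":0,"fingers":1},{"x":0,"y":0,"z":-95,"rx":0,"ry":0,"rz":0,"fingers":1},{"x":0,"y":0,"z":-95,"rx":0,"ry":0,"rz":0,"fingers":1},{"x":0,"y":0,"z":-95,"rx":0,"ry":0,"rz":0,"fingers":1}]'

```text
time_s: 5.18
tool_pos: [0.5239, -0.0911, 0.1625]
tool_rot: [180.0, -0.0, 97.8]
force: [0.7, -0.1, -0.7]
grip_width: 0.0197
grasp_force: 15.0
```

```bash
python3 g.py 0.5037 0.124 0.162 90.3 0.5037 0.124 0.064 90.3; python3 - <<'E'
from cell import vision
import cv2
s=vision.read_camera("scene")["image"][:,:,::-1]
cv2.imwrite("pics/g2.png",cv2.resize(s[140:280,165:325],None,fx=4,fy=4,interpolation=3))
E
```

```text
5.175 [ 0.5239 -0.0911  0.1625] [ 1.80e+02 -2.00e-02  9.78e+01] [ 0.7 -0.1 -0.7] 0.019659403130418338
[ 0.5037  0.124   0.162  90.3   ] [215.9   9.2   0.6] [ 0.    -0.     0.131]
[5.037e-01 1.240e-01 6.400e-02 9.030e+01] [215.8   9.2  98.6] [ 0.    -0.     0.131]
```

View pics/g2.png

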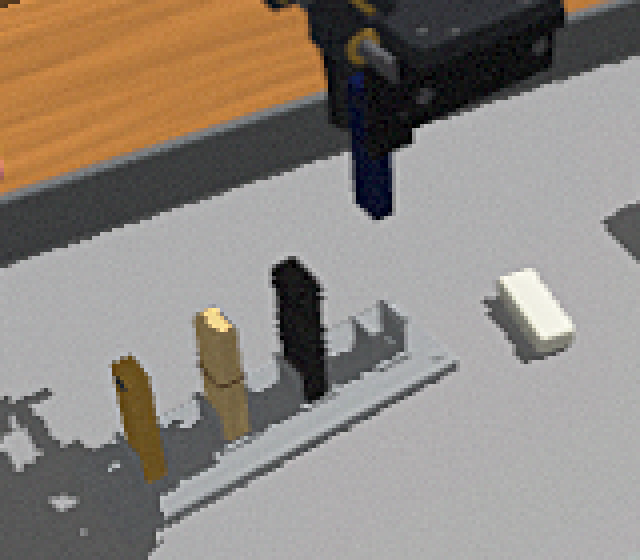

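Navy is held upright, hanging at (375,150) in the crop, clear of everything. Moving it over the rightmost pocket.

Request:
drive_tool --moves '[{"x":25,"y":1,"z":0,"rx":0,"ry":0,"rz":0.02,"fingers":1},{"x":60,"y":3,"z":0,"rx":0,"ry":0,"rz":0.04,"fingers":1},{"x":100,"y":5,"z":0,"rx":0,"ry":0,"rz":0.07,"fingers":1},{"x":140,"y":7,"z":0,"rx":0,"ry":0,"rz":0.09,"fingers":1},{"x":175,"y":8,"z":0,"rx":0,"ry":0,"rz":0.12,"fingers":1},{"x":200,"y":9,"z":0,"rx":0,"ry":0,"rz":0.131,"fingers":1},{"x":216,"y":9,"z":0,"rx":0,"ry":0,"rz":0.131,"fingers":1},{"x":216,"y":9,"z":0,"rx":0,"ry":0,"rz":0.131,"fingers":1},{"x":216,"y":9,"z":0,"rx":0,"ry":0,"rz":0.131,"fingers":1},{"x":216,"y":9,"z":25,"rx":0,"ry":0,"rz":0.131,"fingers":1},{"x":216,"y":9,"z":50,"rx":0,"ry":0,"rz":0.131,"fingers":1},{"x":216,"y":9,"z":55,"rx":0,"ry":0,"rz":0.131,"fingers":1},{"x":216,"y":9,"z":55,"rx":0,"ry":0,"rz":0.131,"fingers":1}]'

```text
time_s: 6.85
tool_pos: [0.504, 0.1232, 0.1079]
tool_rot: [180.0, 0.0, 90.2]
force: [-0.6, 0.2, -0.1]
grip_width: 0.0195
grasp_force: 15.0
```

```bash
python3 g.py 0.5037 0.124 0.064 90.3; python3 - <<'E'
from cell import vision
import cv2,numpy as np
s=vision.read_camera("scene")["image"][:,:,::-1]
t=vision.read_camera("top")["image"][:,:,::-1]
cv2.imwrite("pics/g3.png",np.hstack([cv2.resize(s[130:220,300:420],(480,360),interpolation=3),cv2.resize(t[180:260,150:230],(320,320),interpolation=3)[:360] if 0 else cv2.resize(t[175:265,150:220],(280,360),interpolation=3)]))
E
```

```text
6.85 [0.504  0.1232 0.1079] [1.7999e+02 1.0000e-02 9.0220e+01] [-0.6  0.2 -0.1] 0.019503847790650564
[5.037e-01 1.240e-01 6.400e-02 9.030e+01] [ 0.8 -0.3 43.9] [ 0.     0.    -0.001]
```

View pics/g3.png

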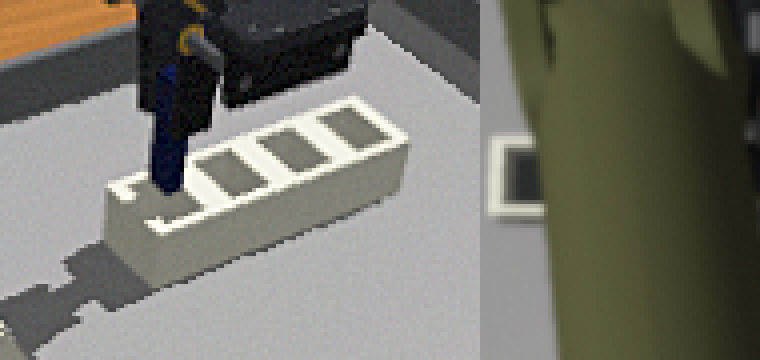

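Navy's tip at (168,190) in the crop is just above the middle of the rightmost pocket. Lowering.

Request:
drive_tool --moves '[{"x":0,"y":0,"z":15,"rx":0,"ry":0,"rz":0,"fingers":1},{"x":0,"y":0,"z":30,"rx":0,"ry":0,"rz":0,"fingers":1},{"x":0,"y":0,"z":40,"rx":0,"ry":0,"rz":0,"fingers":1},{"x":0,"y":0,"z":43,"rx":0,"ry":0,"rz":0,"fingers":1},{"x":0,"y":0,"z":44,"rx":0,"ry":0,"rz":0,"fingers":1},{"x":0,"y":0,"z":45,"rx":0,"ry":0,"rz":0,"fingers":1},{"x":0,"y":0,"z":45,"rx":0,"ry":0,"rz":0,"fingers":1},{"x":0,"y":0,"z":45,"rx":0,"ry":0,"rz":0,"fingers":1}]'

```text
time_s: 7.95
tool_pos: [0.5041, 0.1241, 0.0633]
tool_rot: [180.0, -0.0, 90.3]
force: [-2.0, -0.3, 6.0]
grip_width: 0.02
grasp_force: 15.0
```

Contact (6 N). I'll release, then lift.

Request:
drive_tool --moves '[{"x":0,"y":0,"z":0,"rx":0,"ry":0,"rz":0,"fingers":0.3},{"x":0,"y":0,"z":0,"rx":0,"ry":0,"rz":0,"fingers":-0.3},{"x":0,"y":0,"z":0,"rx":0,"ry":0,"rz":0,"fingers":-1},{"x":0,"y":0,"z":0,"rx":0,"ry":0,"rz":0,"fingers":-1},{"x":0,"y":0,"z":0,"rx":0,"ry":0,"rz":0,"fingers":-1},{"x":0,"y":0,"z":-15,"rx":0,"ry":0,"rz":0,"fingers":-1},{"x":0,"y":0,"z":-40,"rx":0,"ry":0,"rz":0,"fingers":-1},{"x":0,"y":0,"z":-70,"rx":0,"ry":0,"rz":0,"fingers":-1},{"x":0,"y":0,"z":-95,"rx":0,"ry":0,"rz":0,"fingers":-1},{"x":0,"y":0,"z":-95,"rx":0,"ry":0,"rz":0,"fingers":-1},{"x":0,"y":0,"z":-95,"rx":0,"ry":0,"rz":0,"fingers":-1}]'

```text
time_s: 9.32
tool_pos: [0.5034, 0.1239, 0.1574]
tool_rot: [-180.0, -0.0, 90.3]
force: [-0.7, 0.0, -1.0]
grip_width: 0.0868
grasp_force: 0.0
```

```bash
python3 g.py 0.5305 -0.1372 0.158 97.8 0.5305 -0.1372 0.071 97.8; python3 - <<'E'
from cell import vision
import cv2,numpy as np
s=vision.read_camera("scene")["image"][:,:,::-1]
cv2.imwrite("pics/g4.png",cv2.resize(s[130:280,165:425],(780,450),interpolation=3))
E
```

```text
9.325 [0.5034 0.1239 0.1574] [-179.99   -0.     90.29] [-0.7  0.  -1. ] 0.08680360160075538
[ 0.5305 -0.1372  0.158  97.8   ] [-261.3   25.8   -0.6] [-0.    -0.    -0.131]
[ 5.305e-01 -1.372e-01  7.100e-02  9.780e+01] [-261.3   25.8   86.4] [-0.    -0.    -0.131]
```

View pics/g4.png

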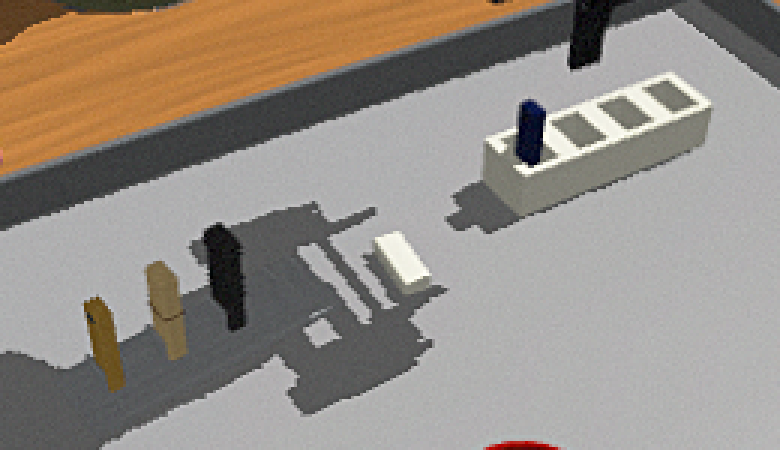

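Navy stands upright in the rightmost pocket, at (530,130). Next, black.

Request:
drive_tool --moves '[{"x":-30,"y":3,"z":0,"rx":0,"ry":0,"rz":-0.02,"fingers":-1},{"x":-75,"y":8,"z":0,"rx":0,"ry":0,"rz":-0.04,"fingers":-1},{"x":-120,"y":12,"z":0,"rx":0,"ry":0,"rz":-0.06,"fingers":-1},{"x":-165,"y":16,"z":0,"rx":0,"ry":0,"rz":-0.09,"fingers":-1},{"x":-210,"y":21,"z":0,"rx":0,"ry":0,"rz":-0.11,"fingers":-1},{"x":-245,"y":24,"z":0,"rx":0,"ry":0,"rz":-0.131,"fingers":-1},{"x":-261,"y":26,"z":0,"rx":0,"ry":0,"rz":-0.131,"fingers":-1},{"x":-261,"y":26,"z":0,"rx":0,"ry":0,"rz":-0.131,"fingers":-1},{"x":-261,"y":26,"z":0,"rx":0,"ry":0,"rz":-0.131,"fingers":-1},{"x":-261,"y":26,"z":25,"rx":0,"ry":0,"rz":-0.131,"fingers":-1},{"x":-261,"y":26,"z":50,"rx":0,"ry":0,"rz":-0.131,"fingers":-1},{"x":-261,"y":26,"z":73,"rx":0,"ry":0,"rz":-0.131,"fingers":-1},{"x":-261,"y":26,"z":86,"rx":0,"ry":0,"rz":-0.131,"fingers":-1},{"x":-261,"y":26,"z":86,"rx":0,"ry":0,"rz":-0.131,"fingers":-1},{"x":-261,"y":26,"z":86,"rx":0,"ry":0,"rz":-0.131,"fingers":-1}]'

```text
time_s: 11.25
tool_pos: [0.5318, -0.1366, 0.0724]
tool_rot: [179.9, 0.0, 97.8]
force: [-0.0, -0.3, 0.3]
grip_width: 0.0869
grasp_force: 0.0
```

Request:
drive_tool --force 15 --moves '[{"x":0,"y":0,"z":0,"rx":0,"ry":0,"rz":0,"fingers":1},{"x":0,"y":0,"z":0,"rx":0,"ry":0,"rz":0,"fingers":1},{"x":0,"y":0,"z":0,"rx":0,"ry":0,"rz":0,"fingers":1},{"x":0,"y":0,"z":0,"rx":0,"ry":0,"rz":0,"fingers":1},{"x":0,"y":0,"z":0,"rx":0,"ry":0,"rz":0,"fingers":1},{"x":0,"y":0,"z":0,"rx":0,"ry":0,"rz":0,"fingers":1},{"x":0,"y":0,"z":0,"rx":0,"ry":0,"rz":0,"fingers":1},{"x":0,"y":0,"z":0,"rx":0,"ry":0,"rz":0,"fingers":1},{"x":0,"y":0,"z":-10,"rx":0,"ry":0,"rz":0,"fingers":1},{"x":0,"y":0,"z":-25,"rx":0,"ry":0,"rz":0,"fingers":1},{"x":0,"y":0,"z":-45,"rx":0,"ry":0,"rz":0,"fingers":1},{"x":0,"y":0,"z":-70,"rx":0,"ry":0,"rz":0,"fingers":1},{"x":0,"y":0,"z":-95,"rx":0,"ry":0,"rz":0,"fingers":1},{"x":0,"y":0,"z":-95,"rx":0,"ry":0,"rz":0,"fingers":1},{"x":0,"y":0,"z":-95,"rx":0,"ry":0,"rz":0,"fingers":1}]'

```text
time_s: 13.12
tool_pos: [0.5308, -0.1367, 0.1665]
tool_rot: [180.0, -0.0, 97.8]
force: [-0.7, -0.3, -0.6]
grip_width: 0.0238
grasp_force: 15.0
```

```bash
python3 g.py 0.5035 0.170 0.165 90.3 0.5035 0.170 0.067 90.3; python3 - <<'E'
from cell import vision
import cv2
s=vision.read_camera("scene")["image"][:,:,::-1]
cv2.imwrite("pics/g5.png",cv2.resize(s[130:280,165:345],(720,600),interpolation=3))
E
```

```text
13.125 [ 0.5308 -0.1367  0.1665] [ 1.80e+02 -2.00e-02  9.78e+01] [-0.7 -0.3 -0.6] 0.023781460198911326
[ 0.5035  0.17    0.165  90.3   ] [307.6  14.6   1.6] [ 0.    -0.     0.131]
[5.035e-01 1.700e-01 6.700e-02 9.030e+01] [307.6  14.6  99.6] [ 0.    -0.     0.131]
```

View pics/g5.png

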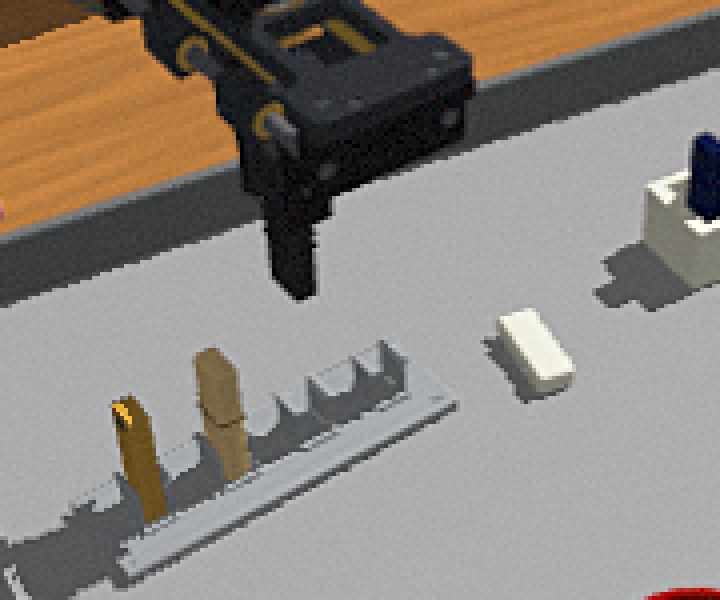

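Black is held straight over the empty clips. Over to pocket 3 (second from the right).

Request:
drive_tool --moves '[{"x":30,"y":1,"z":0,"rx":0,"ry":0,"rz":0.02,"fingers":1},{"x":70,"y":3,"z":0,"rx":0,"ry":0,"rz":0.04,"fingers":1},{"x":115,"y":5,"z":0,"rx":0,"ry":0,"rz":0.06,"fingers":1},{"x":160,"y":7,"z":0,"rx":0,"ry":0,"rz":0.08,"fingers":1},{"x":205,"y":10,"z":0,"rx":0,"ry":0,"rz":0.1,"fingers":1},{"x":250,"y":12,"z":0,"rx":0,"ry":0,"rz":0.12,"fingers":1},{"x":285,"y":14,"z":0,"rx":0,"ry":0,"rz":0.131,"fingers":1},{"x":308,"y":15,"z":0,"rx":0,"ry":0,"rz":0.131,"fingers":1},{"x":308,"y":15,"z":0,"rx":0,"ry":0,"rz":0.131,"fingers":1},{"x":308,"y":15,"z":0,"rx":0,"ry":0,"rz":0.131,"fingers":1},{"x":308,"y":15,"z":25,"rx":0,"ry":0,"rz":0.131,"fingers":1},{"x":308,"y":15,"z":45,"rx":0,"ry":0,"rz":0.131,"fingers":1},{"x":308,"y":15,"z":60,"rx":0,"ry":0,"rz":0.131,"fingers":1},{"x":308,"y":15,"z":75,"rx":0,"ry":0,"rz":0.131,"fingers":1},{"x":308,"y":15,"z":90,"rx":0,"ry":0,"rz":0.131,"fingers":1},{"x":308,"y":15,"z":96,"rx":0,"ry":0,"rz":0.131,"fingers":1},{"x":308,"y":15,"z":96,"rx":0,"ry":0,"rz":0.131,"fingers":1}]'

```text
time_s: 15.3
tool_pos: [0.504, 0.1703, 0.0702]
tool_rot: [-180.0, 0.0, 90.3]
force: [-0.7, 0.1, -0.5]
grip_width: 0.0242
grasp_force: 15.0
```

Request:
drive_tool --moves '[{"x":0,"y":0,"z":1,"rx":0,"ry":0,"rz":0,"fingers":1},{"x":0,"y":0,"z":2,"rx":0,"ry":0,"rz":0,"fingers":1},{"x":0,"y":0,"z":3,"rx":0,"ry":0,"rz":0,"fingers":1},{"x":0,"y":0,"z":3,"rx":0,"ry":0,"rz":0,"fingers":1},{"x":0,"y":0,"z":3,"rx":0,"ry":0,"rz":0,"fingers":1}]'

```text
time_s: 15.92
tool_pos: [0.5042, 0.1704, 0.0677]
tool_rot: [180.0, -0.0, 90.3]
force: [0.1, 0.7, -0.5]
grip_width: 0.0239
grasp_force: 15.0
```

No contact yet; I'll step down further.

Request:
drive_tool --moves '[{"x":0,"y":0,"z":0.7,"rx":0,"ry":0,"rz":0,"fingers":1},{"x":0,"y":0,"z":0.7,"rx":0,"ry":0,"rz":0,"fingers":1},{"x":0,"y":0,"z":0.7,"rx":0,"ry":0,"rz":0,"fingers":1}]'

```text
time_s: 16.3
tool_pos: [0.5043, 0.1705, 0.0674]
tool_rot: [180.0, -0.0, 90.3]
force: [-2.1, -1.2, 5.7]
grip_width: 0.024
grasp_force: 15.0
```

Contact. Release and lift.

Request:
drive_tool --moves '[{"x":0,"y":0,"z":0,"rx":0,"ry":0,"rz":0,"fingers":0.3},{"x":0,"y":0,"z":0,"rx":0,"ry":0,"rz":0,"fingers":-0.3},{"x":0,"y":0,"z":0,"rx":0,"ry":0,"rz":0,"fingers":-1},{"x":0,"y":0,"z":0,"rx":0,"ry":0,"rz":0,"fingers":-1},{"x":0,"y":0,"z":0,"rx":0,"ry":0,"rz":0,"fingers":-1},{"x":0,"y":0,"z":-15,"rx":0,"ry":0,"rz":0,"fingers":-1},{"x":0,"y":0,"z":-40,"rx":0,"ry":0,"rz":0,"fingers":-1},{"x":0,"y":0,"z":-70,"rx":0,"ry":0,"rz":0,"fingers":-1},{"x":0,"y":0,"z":-95,"rx":0,"ry":0,"rz":0,"fingers":-1},{"x":0,"y":0,"z":-95,"rx":0,"ry":0,"rz":0,"fingers":-1},{"x":0,"y":0,"z":-95,"rx":0,"ry":0,"rz":0,"fingers":-1}]'

```text
time_s: 17.68
tool_pos: [0.5038, 0.1702, 0.1617]
tool_rot: [-180.0, 0.0, 90.3]
force: [0.6, -0.2, -0.3]
grip_width: 0.0867
grasp_force: 0.0
```

```bash
python3 g.py 0.5367 -0.1828 0.158 97.8 0.5367 -0.1828 0.065 97.8; python3 - <<'E'
from cell import vision
import cv2,numpy as np
s=vision.read_camera("scene")["image"][:,:,::-1]
cv2.imwrite("pics/g6.png",cv2.resize(s[130:280,165:425],(780,450),interpolation=3))
E
```

```text
17.675 [0.5038 0.1702 0.1617] [-179.98    0.     90.29] [ 0.6 -0.2 -0.3] 0.08673315017105869
[ 0.5367 -0.1828  0.158  97.8   ] [-353.2   31.1    3.7] [-0.    -0.    -0.131]
[ 5.367e-01 -1.828e-01  6.500e-02  9.780e+01] [-353.2   31.1   96.7] [-0.    -0.    -0.131]
```

View pics/g6.png

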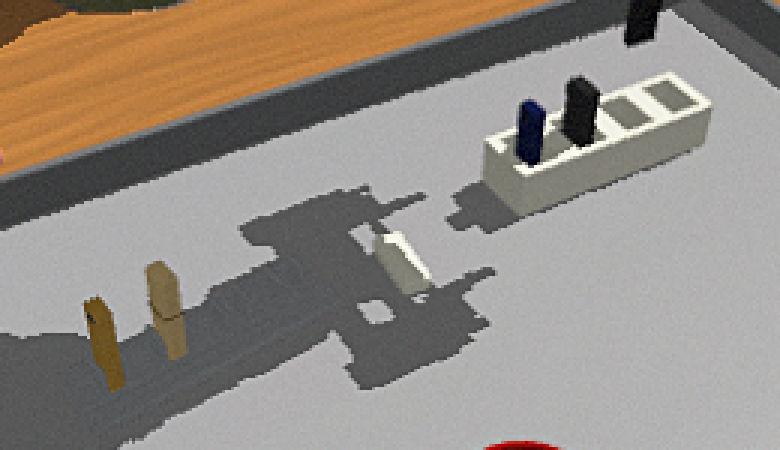

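Black stands upright in the second pocket from the right, at (582,110), next to navy. Next, bamboo.

Request:
drive_tool --moves '[{"x":-30,"y":3,"z":0,"rx":0,"ry":0,"rz":-0.02,"fingers":-1},{"x":-75,"y":7,"z":0,"rx":0,"ry":0,"rz":-0.04,"fingers":-1},{"x":-120,"y":11,"z":0,"rx":0,"ry":0,"rz":-0.06,"fingers":-1},{"x":-165,"y":15,"z":0,"rx":0,"ry":0,"rz":-0.08,"fingers":-1},{"x":-210,"y":18,"z":0,"rx":0,"ry":0,"rz":-0.1,"fingers":-1},{"x":-255,"y":22,"z":0,"rx":0,"ry":0,"rz":-0.12,"fingers":-1},{"x":-300,"y":26,"z":0,"rx":0,"ry":0,"rz":-0.131,"fingers":-1},{"x":-335,"y":30,"z":0,"rx":0,"ry":0,"rz":-0.131,"fingers":-1},{"x":-353,"y":31,"z":0,"rx":0,"ry":0,"rz":-0.131,"fingers":-1},{"x":-353,"y":31,"z":0,"rx":0,"ry":0,"rz":-0.131,"fingers":-1},{"x":-353,"y":31,"z":0,"rx":0,"ry":0,"rz":-0.131,"fingers":-1},{"x":-353,"y":31,"z":25,"rx":0,"ry":0,"rz":-0.131,"fingers":-1},{"x":-353,"y":31,"z":50,"rx":0,"ry":0,"rz":-0.131,"fingers":-1},{"x":-353,"y":31,"z":75,"rx":0,"ry":0,"rz":-0.131,"fingers":-1},{"x":-353,"y":31,"z":90,"rx":0,"ry":0,"rz":-0.131,"fingers":-1},{"x":-353,"y":31,"z":97,"rx":0,"ry":0,"rz":-0.131,"fingers":-1},{"x":-353,"y":31,"z":97,"rx":0,"ry":0,"rz":-0.131,"fingers":-1},{"x":-353,"y":31,"z":97,"rx":0,"ry":0,"rz":-0.131,"fingers":-1}]'

```text
time_s: 19.98
tool_pos: [0.5376, -0.1826, 0.0657]
tool_rot: [179.9, 0.0, 97.8]
force: [-1.1, 0.4, 0.4]
grip_width: 0.0872
grasp_force: 0.0
```

Request:
drive_tool --force 15 --moves '[{"x":0,"y":0,"z":0,"rx":0,"ry":0,"rz":0,"fingers":1},{"x":0,"y":0,"z":0,"rx":0,"ry":0,"rz":0,"fingers":1},{"x":0,"y":0,"z":0,"rx":0,"ry":0,"rz":0,"fingers":1},{"x":0,"y":0,"z":0,"rx":0,"ry":0,"rz":0,"fingers":1},{"x":0,"y":0,"z":0,"rx":0,"ry":0,"rz":0,"fingers":1},{"x":0,"y":0,"z":0,"rx":0,"ry":0,"rz":0,"fingers":1},{"x":0,"y":0,"z":0,"rx":0,"ry":0,"rz":0,"fingers":1},{"x":0,"y":0,"z":0,"rx":0,"ry":0,"rz":0,"fingers":1},{"x":0,"y":0,"z":-10,"rx":0,"ry":0,"rz":0,"fingers":1},{"x":0,"y":0,"z":-25,"rx":0,"ry":0,"rz":0,"fingers":1},{"x":0,"y":0,"z":-45,"rx":0,"ry":0,"rz":0,"fingers":1},{"x":0,"y":0,"z":-70,"rx":0,"ry":0,"rz":0,"fingers":1},{"x":0,"y":0,"z":-97,"rx":0,"ry":0,"rz":0,"fingers":1},{"x":0,"y":0,"z":-97,"rx":0,"ry":0,"rz":0,"fingers":1},{"x":0,"y":0,"z":-97,"rx":0,"ry":0,"rz":0,"fingers":1}]'

```text
time_s: 21.85
tool_pos: [0.5367, -0.1823, 0.1617]
tool_rot: [180.0, -0.0, 97.8]
force: [-1.0, -0.1, 0.6]
grip_width: 0.0219
grasp_force: 15.0
```

```bash
python3 g.py 0.5033 0.216 0.162 90.3 0.5033 0.216 0.061 90.3
```

```text
21.85 [ 0.5367 -0.1823  0.1617] [ 1.800e+02 -2.000e-02  9.779e+01] [-1.  -0.1  0.6] 0.021928481560486858
[ 0.5033  0.216   0.162  90.3   ] [ 3.992e+02  2.090e+01 -1.000e-01] [ 0.    -0.     0.131]
[5.033e-01 2.160e-01 6.100e-02 9.030e+01] [399.1  20.9 100.9] [ 0.    -0.     0.131]
```

Bamboo is gripped: width 21.9 mm against 22 expected. Over to pocket 2.

Request:
drive_tool --moves '[{"x":30,"y":2,"z":0,"rx":0,"ry":0,"rz":0.01,"fingers":1},{"x":75,"y":4,"z":0,"rx":0,"ry":0,"rz":0.03,"fingers":1},{"x":120,"y":6,"z":0,"rx":0,"ry":0,"rz":0.05,"fingers":1},{"x":165,"y":9,"z":0,"rx":0,"ry":0,"rz":0.07,"fingers":1},{"x":210,"y":11,"z":0,"rx":0,"ry":0,"rz":0.08,"fingers":1},{"x":255,"y":13,"z":0,"rx":0,"ry":0,"rz":0.1,"fingers":1},{"x":300,"y":16,"z":0,"rx":0,"ry":0,"rz":0.12,"fingers":1},{"x":345,"y":18,"z":0,"rx":0,"ry":0,"rz":0.131,"fingers":1},{"x":380,"y":20,"z":0,"rx":0,"ry":0,"rz":0.131,"fingers":1},{"x":399,"y":21,"z":0,"rx":0,"ry":0,"rz":0.131,"fingers":1},{"x":399,"y":21,"z":0,"rx":0,"ry":0,"rz":0.131,"fingers":1},{"x":399,"y":21,"z":0,"rx":0,"ry":0,"rz":0.131,"fingers":1},{"x":399,"y":21,"z":25,"rx":0,"ry":0,"rz":0.131,"fingers":1},{"x":399,"y":21,"z":45,"rx":0,"ry":0,"rz":0.131,"fingers":1},{"x":399,"y":21,"z":60,"rx":0,"ry":0,"rz":0.131,"fingers":1},{"x":399,"y":21,"z":75,"rx":0,"ry":0,"rz":0.131,"fingers":1},{"x":399,"y":21,"z":90,"rx":0,"ry":0,"rz":0.131,"fingers":1},{"x":399,"y":21,"z":98,"rx":0,"ry":0,"rz":0.131,"fingers":1},{"x":399,"y":21,"z":98,"rx":0,"ry":0,"rz":0.131,"fingers":1}]'

```text
time_s: 24.22
tool_pos: [0.5033, 0.2155, 0.0632]
tool_rot: [-179.9, 0.0, 90.3]
force: [-0.7, 0.6, 0.1]
grip_width: 0.0219
grasp_force: 15.0
```

Request:
drive_tool --moves '[{"x":0,"y":0,"z":1,"rx":0,"ry":0,"rz":0,"fingers":1},{"x":0,"y":0,"z":2,"rx":0,"ry":0,"rz":0,"fingers":1},{"x":0,"y":0,"z":3,"rx":0,"ry":0,"rz":0,"fingers":1},{"x":0,"y":0,"z":3.3,"rx":0,"ry":0,"rz":0,"fingers":1},{"x":0,"y":0,"z":3.3,"rx":0,"ry":0,"rz":0,"fingers":1}]'

```text
time_s: 24.85
tool_pos: [0.5037, 0.2157, 0.0607]
tool_rot: [180.0, -0.0, 90.3]
force: [0.0, -0.8, 0.5]
grip_width: 0.0221
grasp_force: 15.0
```

Request:
drive_tool --moves '[{"x":0,"y":0,"z":0.6,"rx":0,"ry":0,"rz":0,"fingers":1},{"x":0,"y":0,"z":0.6,"rx":0,"ry":0,"rz":0,"fingers":1},{"x":0,"y":0,"z":0.6,"rx":0,"ry":0,"rz":0,"fingers":1}]'

```text
time_s: 25.22
tool_pos: [0.5037, 0.2158, 0.0607]
tool_rot: [180.0, -0.0, 90.3]
force: [-1.6, -0.9, 4.8]
grip_width: 0.0217
grasp_force: 15.0
```

Contact. Release and lift.

Request:
drive_tool --moves '[{"x":0,"y":0,"z":0,"rx":0,"ry":0,"rz":0,"fingers":0.3},{"x":0,"y":0,"z":0,"rx":0,"ry":0,"rz":0,"fingers":-0.3},{"x":0,"y":0,"z":0,"rx":0,"ry":0,"rz":0,"fingers":-1},{"x":0,"y":0,"z":0,"rx":0,"ry":0,"rz":0,"fingers":-1},{"x":0,"y":0,"z":0,"rx":0,"ry":0,"rz":0,"fingers":-1},{"x":0,"y":0,"z":-15,"rx":0,"ry":0,"rz":0,"fingers":-1},{"x":0,"y":0,"z":-40,"rx":0,"ry":0,"rz":0,"fingers":-1},{"x":0,"y":0,"z":-70,"rx":0,"ry":0,"rz":0,"fingers":-1},{"x":0,"y":0,"z":-98,"rx":0,"ry":0,"rz":0,"fingers":-1},{"x":0,"y":0,"z":-98,"rx":0,"ry":0,"rz":0,"fingers":-1},{"x":0,"y":0,"z":-98,"rx":0,"ry":0,"rz":0,"fingers":-1}]'

```text
time_s: 26.6
tool_pos: [0.5033, 0.2156, 0.1578]
tool_rot: [-180.0, -0.0, 90.3]
force: [0.8, -0.2, -1.2]
grip_width: 0.087
grasp_force: 0.0
```

```bash
python3 g.py 0.543 -0.2283 0.158 97.8 0.543 -0.2283 0.061 97.8
```

```text
26.6 [0.5033 0.2156 0.1578] [-179.99   -0.     90.29] [ 0.8 -0.2 -1.2] 0.08697006803225149
[ 0.543  -0.2283  0.158  97.8   ] [-4.441e+02  3.740e+01 -2.000e-01] [-0.    -0.    -0.131]
[ 5.430e-01 -2.283e-01  6.100e-02  9.780e+01] [-444.1   37.4   96.8] [-0.    -0.    -0.131]
```

Request:
drive_tool --moves '[{"x":-30,"y":3,"z":0,"rx":0,"ry":0,"rz":-0.01,"fingers":-1},{"x":-75,"y":6,"z":0,"rx":0,"ry":0,"rz":-0.03,"fingers":-1},{"x":-120,"y":10,"z":0,"rx":0,"ry":0,"rz":-0.04,"fingers":-1},{"x":-165,"y":14,"z":0,"rx":0,"ry":0,"rz":-0.06,"fingers":-1},{"x":-210,"y":18,"z":0,"rx":0,"ry":0,"rz":-0.07,"fingers":-1},{"x":-255,"y":21,"z":0,"rx":0,"ry":0,"rz":-0.09,"fingers":-1},{"x":-300,"y":25,"z":0,"rx":0,"ry":0,"rz":-0.1,"fingers":-1},{"x":-345,"y":29,"z":0,"rx":0,"ry":0,"rz":-0.12,"fingers":-1},{"x":-390,"y":33,"z":0,"rx":0,"ry":0,"rz":-0.131,"fingers":-1},{"x":-425,"y":36,"z":0,"rx":0,"ry":0,"rz":-0.131,"fingers":-1},{"x":-444,"y":37,"z":0,"rx":0,"ry":0,"rz":-0.131,"fingers":-1},{"x":-444,"y":37,"z":0,"rx":0,"ry":0,"rz":-0.131,"fingers":-1},{"x":-444,"y":37,"z":0,"rx":0,"ry":0,"rz":-0.131,"fingers":-1},{"x":-444,"y":37,"z":25,"rx":0,"ry":0,"rz":-0.131,"fingers":-1},{"x":-444,"y":37,"z":50,"rx":0,"ry":0,"rz":-0.131,"fingers":-1},{"x":-444,"y":37,"z":75,"rx":0,"ry":0,"rz":-0.131,"fingers":-1},{"x":-444,"y":37,"z":90,"rx":0,"ry":0,"rz":-0.131,"fingers":-1},{"x":-444,"y":37,"z":97,"rx":0,"ry":0,"rz":-0.131,"fingers":-1},{"x":-444,"y":37,"z":97,"rx":0,"ry":0,"rz":-0.131,"fingers":-1},{"x":-444,"y":37,"z":97,"rx":0,"ry":0,"rz":-0.131,"fingers":-1}]'

```text
time_s: 29.1
tool_pos: [0.5435, -0.2283, 0.0619]
tool_rot: [179.9, 0.0, 97.8]
force: [0.5, -0.4, 1.0]
grip_width: 0.0872
grasp_force: 0.0
```

Request:
drive_tool --force 20 --moves '[{"x":0,"y":0,"z":0,"rx":0,"ry":0,"rz":0,"fingers":1},{"x":0,"y":0,"z":0,"rx":0,"ry":0,"rz":0,"fingers":1},{"x":0,"y":0,"z":0,"rx":0,"ry":0,"rz":0,"fingers":1},{"x":0,"y":0,"z":0,"rx":0,"ry":0,"rz":0,"fingers":1},{"x":0,"y":0,"z":0,"rx":0,"ry":0,"rz":0,"fingers":1},{"x":0,"y":0,"z":0,"rx":0,"ry":0,"rz":0,"fingers":1},{"x":0,"y":0,"z":0,"rx":0,"ry":0,"rz":0,"fingers":1},{"x":0,"y":0,"z":0,"rx":0,"ry":0,"rz":0,"fingers":1},{"x":0,"y":0,"z":-10,"rx":0,"ry":0,"rz":0,"fingers":1},{"x":0,"y":0,"z":-25,"rx":0,"ry":0,"rz":0,"fingers":1},{"x":0,"y":0,"z":-45,"rx":0,"ry":0,"rz":0,"fingers":1},{"x":0,"y":0,"z":-70,"rx":0,"ry":0,"rz":0,"fingers":1},{"x":0,"y":0,"z":-99,"rx":0,"ry":0,"rz":0,"fingers":1},{"x":0,"y":0,"z":-99,"rx":0,"ry":0,"rz":0,"fingers":1},{"x":0,"y":0,"z":-99,"rx":0,"ry":0,"rz":0,"fingers":1}]'

```text
time_s: 30.98
tool_pos: [0.5427, -0.228, 0.1601]
tool_rot: [180.0, -0.0, 97.8]
force: [-0.5, -0.1, -0.9]
grip_width: 0.0178
grasp_force: 20.0
```

```bash
python3 g.py 0.5029 0.262 0.16 90.3 0.5029 0.262 0.057 90.3;  python3 - <<'E'
from cell import vision
import cv2
s=vision.read_camera("scene")["image"][:,:,::-1]
cv2.imwrite("pics/g7.png",cv2.resize(s[120:280,145:425],(770,440),interpolation=3))
E
```

```text
30.975 [ 0.5427 -0.228   0.1601] [ 1.7998e+02 -2.0000e-02  9.7800e+01] [-0.5 -0.1 -0.9] 0.01777009496689043
[ 0.5029  0.262   0.16   90.3   ] [4.908e+02 2.700e+01 3.000e-01] [ 0.    -0.     0.131]
[5.029e-01 2.620e-01 5.700e-02 9.030e+01] [490.8  27.  103.3] [ 0.    -0.     0.131]
```

View pics/g7.png

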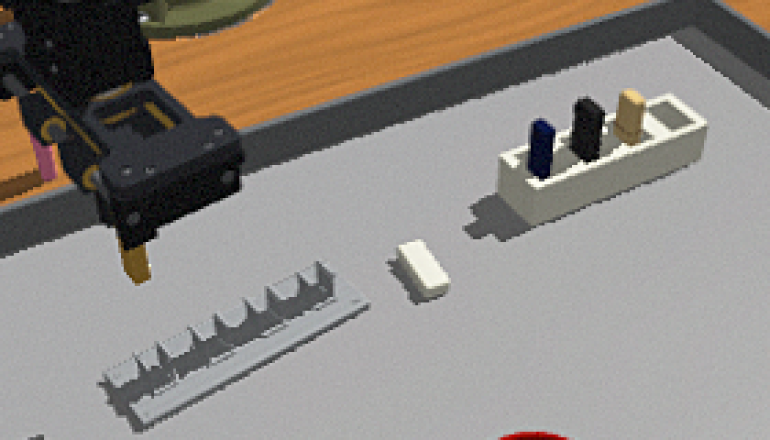

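Gold is held straight at (135,260); navy, black and bamboo stand upright in the rack. Over to the leftmost pocket.

Request:
drive_tool --moves '[{"x":30,"y":2,"z":0,"rx":0,"ry":0,"rz":0.01,"fingers":1},{"x":75,"y":4,"z":0,"rx":0,"ry":0,"rz":0.02,"fingers":1},{"x":120,"y":7,"z":0,"rx":0,"ry":0,"rz":0.03,"fingers":1},{"x":165,"y":9,"z":0,"rx":0,"ry":0,"rz":0.05,"fingers":1},{"x":210,"y":12,"z":0,"rx":0,"ry":0,"rz":0.06,"fingers":1},{"x":255,"y":14,"z":0,"rx":0,"ry":0,"rz":0.07,"fingers":1},{"x":300,"y":16,"z":0,"rx":0,"ry":0,"rz":0.08,"fingers":1},{"x":345,"y":19,"z":0,"rx":0,"ry":0,"rz":0.1,"fingers":1},{"x":390,"y":21,"z":0,"rx":0,"ry":0,"rz":0.12,"fingers":1},{"x":435,"y":24,"z":0,"rx":0,"ry":0,"rz":0.131,"fingers":1},{"x":470,"y":26,"z":0,"rx":0,"ry":0,"rz":0.131,"fingers":1},{"x":491,"y":27,"z":0,"rx":0,"ry":0,"rz":0.131,"fingers":1},{"x":491,"y":27,"z":0,"rx":0,"ry":0,"rz":0.131,"fingers":1},{"x":491,"y":27,"z":0,"rx":0,"ry":0,"rz":0.131,"fingers":1}]'

```text
time_s: 32.78
tool_pos: [0.5035, 0.2598, 0.1597]
tool_rot: [-180.0, 0.1, 90.2]
force: [0.8, 0.2, -0.3]
grip_width: 0.0179
grasp_force: 20.0
```

Request:
drive_tool --moves '[{"x":0,"y":0,"z":25,"rx":0,"ry":0,"rz":0,"fingers":1},{"x":0,"y":0,"z":45,"rx":0,"ry":0,"rz":0,"fingers":1},{"x":0,"y":0,"z":60,"rx":0,"ry":0,"rz":0,"fingers":1},{"x":0,"y":0,"z":75,"rx":0,"ry":0,"rz":0,"fingers":1},{"x":0,"y":0,"z":90,"rx":0,"ry":0,"rz":0,"fingers":1},{"x":0,"y":0,"z":100,"rx":0,"ry":0,"rz":0,"fingers":1},{"x":0,"y":0,"z":101,"rx":0,"ry":0,"rz":0,"fingers":1},{"x":0,"y":0,"z":102,"rx":0,"ry":0,"rz":0,"fingers":1},{"x":0,"y":0,"z":103,"rx":0,"ry":0,"rz":0,"fingers":1},{"x":0,"y":0,"z":103,"rx":0,"ry":0,"rz":0,"fingers":1},{"x":0,"y":0,"z":103,"rx":0,"ry":0,"rz":0,"fingers":1}]'

```text
time_s: 34.15
tool_pos: [0.5031, 0.2621, 0.0572]
tool_rot: [180.0, -0.0, 90.3]
force: [-0.1, 0.3, -0.8]
grip_width: 0.018
grasp_force: 20.0
```

Request:
drive_tool --moves '[{"x":0,"y":0,"z":0.7,"rx":0,"ry":0,"rz":0,"fingers":1},{"x":0,"y":0,"z":0.7,"rx":0,"ry":0,"rz":0,"fingers":1},{"x":0,"y":0,"z":0.7,"rx":0,"ry":0,"rz":0,"fingers":1}]'

```text
time_s: 34.52
tool_pos: [0.5032, 0.2622, 0.0569]
tool_rot: [180.0, -0.0, 90.3]
force: [-1.7, 0.7, 5.4]
grip_width: 0.018
grasp_force: 20.0
```

Request:
drive_tool --moves '[{"x":0,"y":0,"z":0,"rx":0,"ry":0,"rz":0,"fingers":0.3},{"x":0,"y":0,"z":0,"rx":0,"ry":0,"rz":0,"fingers":-0.3},{"x":0,"y":0,"z":0,"rx":0,"ry":0,"rz":0,"fingers":-1},{"x":0,"y":0,"z":0,"rx":0,"ry":0,"rz":0,"fingers":-1},{"x":0,"y":0,"z":0,"rx":0,"ry":0,"rz":0,"fingers":-1},{"x":0,"y":0,"z":-15,"rx":0,"ry":0,"rz":0,"fingers":-1},{"x":0,"y":0,"z":-40,"rx":0,"ry":0,"rz":0,"fingers":-1},{"x":0,"y":0,"z":-70,"rx":0,"ry":0,"rz":0,"fingers":-1},{"x":0,"y":0,"z":-105,"rx":0,"ry":0,"rz":0,"fingers":-1},{"x":0,"y":0,"z":-140,"rx":0,"ry":0,"rz":0,"fingers":-1},{"x":0,"y":0,"z":-160,"rx":0,"ry":0,"rz":0,"fingers":-1},{"x":0,"y":0,"z":-160,"rx":0,"ry":0,"rz":0,"fingers":-1}]'

```text
time_s: 36.02
tool_pos: [0.5042, 0.2626, 0.2191]
tool_rot: [179.8, -0.2, 90.3]
force: [-0.2, -0.1, 0.2]
grip_width: 0.0871
grasp_force: 0.0
```

```bash
python3 - <<'E'
from cell import vision
import cv2
s=vision.read_camera("scene")["image"][:,:,::-1]
cv2.imwrite("pics/g8.png",cv2.resize(s[120:340,165:445],(764,600),interpolation=3))
E
```

```text
(no output)
```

View pics/g8.png

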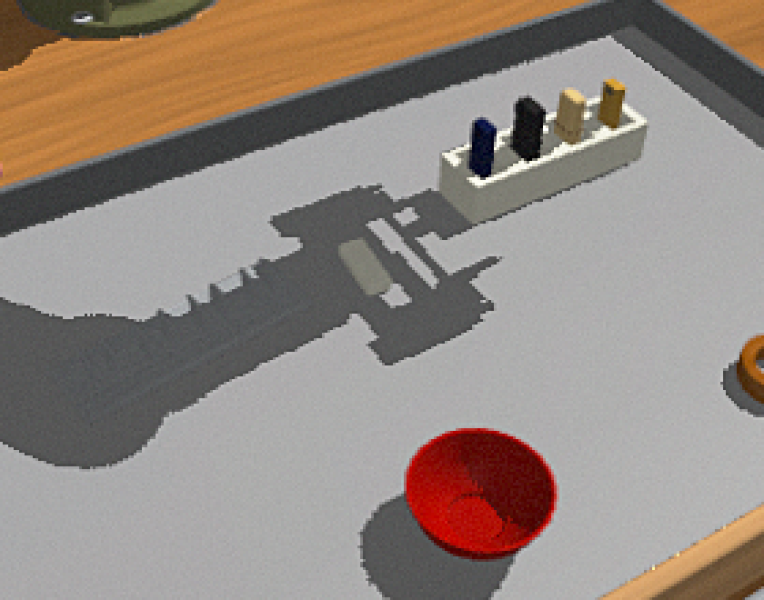

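All four stand upright in the rack: from the right pocket, navy (483,148), black (528,130), bamboo (571,115) and gold (612,103). The bowl hasn't moved and the gripper is clear.

```bash
python3 -c "
from cell import workorder
print(workorder.sign_off())"
```

```text
the job is handed in; nothing more can be done
None
```

The four sticks stand upright in the rack in reverse order (gold, bamboo, black, navy from left to right), the bowl was not touched, and the job was handed in at about 36 s of the 115 s allowed.

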